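Let down the lid of the nail chest without a bang

ROBOT

A 6-joint arm with a two-finger parallel gripper is mounted at the origin on the work surface. World frame = base frame: x ahead of the robot, y to its left, z up, the work surface at z = 0. Lengths are in mm, angles in rad, forces in N, time in s.
With the tool pointing down it reaches from about 275 to 1000 mm from the base axis. Payload 8.4 kg.
Tool frame: the origin (TCP) lies midway between the tips of the shut fingers; the grasp point (between the pads) lies 19 mm behind it; z points along the fingers, y is the line along which they close (so a half turn about z gives the same grasp; the last joint's range is limited). The gripper opens to 85 mm and grips with 20 to 120 N. Pads are 22 mm wide; open, the fingers measure 114 mm over their backs; the gripper's body (76 mm by 85 mm) begins 54 mm behind the grasp point. The pads swing forward as they close: fully open they stand 13 mm farther back than shut.
Start: joints at [-1.305, 0.353, 1.633, -0, 1.155, -0.002], TCP at [165.38, -602.725, 231.281] pointing down, gripper open.
Joint ranges: [-2.63, 2.63], [-0.92, 2.1], [0.06, 2.66], [-1.3, 4.44], [0, 2.69], [-3.02, 3.02]. Speed limits (rad/s): [2.22, 2.22, 2.79, 3.14, 3.14, 3.14].

INTERFACE

Orientations are given as [roll, pitch, yaw] about the fixed x, y, z axes, in that order (R = Rz(yaw) Ry(pitch) Rx(roll)).
In Python, from rig import r gives the robot as it stands.
- The arm moves only by the shell command python3 -m inch 'ROWS' [OPENING] [FORCE]. ROWS is JSON, a list that holds one entry, the list of rows, each a list of 6 numbers: the shift along the tool's x, y, z scaled (see below), then the turn, a rotation vector about the tool's x, y, z scaled (see below). In form: [[[tx, ty, tz, wx, wy, wz], ...]]. A call has 1 to 8 rows; each row is the pose to reach, as a shift and turn from the pose commanded when the call began, along the tool's axes at that moment, turning the shorter way round; what a row does not reach only later rows make up. The controller multiplies each number of a shift by 20 cm and each number of a turn by pi rad. A row lasts 1/12 s, in which the tool goes at most 41.7 mm and 7.16 degrees, less where a joint would pass 70% of its speed; a pose out of reach is approached as far as the arm can. A call with a number of a shift or a turn outside -1 to 1 is refused whole. A call with a gripper value outside its range is refused whole. OPENING is the gripper's target within -1 to 1 (fully open at 1, half-way at 0, shut at -1), set as the call begins (- or left out, the last holds). The fingers move at their own pace and stop on an object; FORCE is the grip in N (left out, the last holds). Time passes only in rows, so rows that repeat a pose let the fingers close. It gives the time, the measured TCP pose, the force, the opening and the grip force at its end, in the units of the state.
- r.sense(): the state, without advancing time (a new reading comes with each control period).
- r.grab_frame(name): name is "scene" or "top"; returns the picture (400x640x3 uint8, red, green, blue); there is no depth.
- r.camera_info(name): a dict with "K" (3x3 intrinsics, pixels), "rvec" (rotation vector, rad) and "tvec" (3), from world to camera coordinates, as OpenCV has them. Camera axes: x right, y down, z forward; pixel columns grow to the right and rows downward; lengths in mm; the calibration is good to about 2 mm. A picture is of the moment at which its call begins. camera_info takes no time and is no camera call.
- r.sign_off(): hands the job in; it is judged then, once.
The state is a dict: "clock": time; "qpos": joint angles; "qvel": joint speeds; "joint_efforts": joint torques, N m; "eef_pos": TCP position; "tcp_rot": TCP orientation; "contact_force": force on the tool from outside, world axes, zero at the start; "wrist_torque": the same for the moment, N m; "opening": opening from 0.0 (shut) to 1.0 (fully open); "grasp_force": force on a finger pad.
Only numpy, scipy, OpenCV 4.12 (cv2) and the standard library are available. Lean on these libraries where they do the work, as an engineer would, in place of code of your own. Each camera call takes 0.05 s, during which the arm holds its last target. There are 200 camera calls.

TASK

Shut the nail chest on the bench without letting its lid bang. Hold your closed fingers just under the front edge of the raised lid, knock the steel prop sideways so that it swings down along the front board on to its rest, catch the falling lid on the back of the fingers before it has dropped more than a finger's breadth or two, then lower it softly until it lies fully shut and draw the fingers out. Carry the lid from below only: do not grip it, do not push it further open, and leave the things on the bench where they are.

Things in the scene. Friction and masses are not known exactly. Their poses are not given: they have to be found in the camera images.
- chest: pale timber nail chest, fixed to the bench, outside 220 mm (x, front to back) by 340 mm (y) by 120 mm high, 12 mm boards, open top. Origin: centre of its underside. Its x axis points from its front board to its hinges (it stands with its front board to the robot's left, so this points to the robot's right and its y points away from the robot), z up. A carrying cleat stands 16 mm out from each end board, 71 to 93 mm above the bench
- lid (a joint): angle of the lid (rad): 0 shut, grows as it opens, about 0.56 at the start, where the prop holds it. A plain board 12 mm thick, 250 mm from hinge axis to front edge, 360 mm wide, 0.37 to 0.7 kg. Nothing slows its fall; 2 to 3.5 N at the front edge carry it. Shut, it lies on the rim and overhangs the front board by 30 mm, each end board by 10 mm
- lid_edge (a point): middle of the front edge of the lid's underside, 250 mm from the hinge axis; about 253 mm above the bench at the start, at chest x = -102 mm; at chest (-140, 0, 120) mm when shut
- hinge (a point): point of the lid's hinge axis in the middle of the chest's width, at chest (110, 0, 120) mm; the axis runs along the chest's y and lies in the plane of the lid's underside
- prop (a joint): angle of the prop (rad): 0 stowed, lying level along the front board towards the chest's +y, on a brass pin; 1.63 at the start, standing 0.06 rad past upright (leaning to the chest's -y) against its stop, held there by the lid's weight. Pushed 4 to 7 cm to +y near its top (1 or 2 N) it passes upright, slips out from under the lid and drops on to its pin by itself
- prop_tip (a point): centre of the slippery white glide ball, 16 mm across, at the end of the prop, a round steel bar 10 mm thick; it carries the lid's underside 12 mm behind the front edge, at the start at about chest (-96, -87, 240) mm
- prop_pivot (a point): pivot of the prop, chest (-130, -75, 45) mm, 20 mm in front of the front board, 198 mm from the glide ball. The prop swings only sideways, in a plane that leans back 10 degrees from upright; stowed, it lies level at the pivot's height
- sprayer: bystander: white pump sprayer bottle, red collar, black head, 104 mm across, 218 mm tall; origin at the centre of its foot
- mallet: bystander: wooden mallet lying flat, head 65 x 115 x 65 mm at its +x end, 255 mm long overall; origin on the bench under its middle
- whetstone: bystander: whetstone on a dark wood base, 220 x 75 x 52 mm; origin at the centre of its underside
- knife: bystander: bark-trimming knife lying flat, 370 mm long along x, wooden handle at -x, blade at +x, 24 mm high; origin on the bench near its middle

How it is judged:
By the outcome, as a careful person would: the job done as asked, in the order asked, and still so for the second after the job is handed in, with the robot touching nothing.
It also fails if it takes over 45 s, if anything falls off the work surface, if the arm or the gripper's body presses on something with over 40 N, if the wrist force passes 120 N, or if a joint passes its speed limit or range.

## Working session

There is one attempt and no reset: what is moved stays moved. The work goes in short steps, Python scripts to look and compute and a shell command to move; the robot and the scene stay as the last step left them, time stands still between calls to the robot, and variables do not carry over. Pictures are saved under pics/ and viewed, at most 10 in all, crops included, and the job is handed in when it is done.

```bash
ls; mkdir -p pics; python3 - <<'E'
from rig import r
import cv2
for n in("scene","top"):
    cv2.imwrite(f"pics/{n}0.png",r.grab_frame(n)[:,:,::-1])
    print(n,r.camera_info(n))
print(r.sense())
E
```

```text
pics
scene {'K': array([[478.55866327,   0.        , 314.09808707],
       [  0.        , 478.55866327, 201.34600859],
       [  0.        ,   0.        ,   1.        ]]), 'rvec': array([ 1.42318998,  1.96595189, -0.95681538]), 'tvec': array([ 184.68439852, -246.05758866, 1597.47063803])}
top {'K': array([[446.70324247,   0.        , 327.49939127],
       [  0.        , 446.70324247, 207.5034244 ],
       [  0.        ,   0.        ,   1.        ]]), 'rvec': array([ 2.18618283, -2.15514394,  0.13622394]), 'tvec': array([ -29.37093863,  550.37381704, 1349.82519976])}
{'clock': 0.1, 'qpos': array([-1.30540964e+00,  3.53590677e-01,  1.63407071e+00,  1.87461299e-05,
        1.15516922e+00, -2.39227270e-03]), 'qvel': array([ 0.00151495, -0.00124776, -0.00173081,  0.00014777,  0.00101074,
        0.00056399]), 'joint_efforts': array([ 9.45967840e-04, -6.06356406e+01, -3.42820680e+01,  6.45025307e-05,
        4.06809209e-03,  1.14256713e-05]), 'eef_pos': array([ 165.26795896, -602.3134463 ,  230.62469721]), 'tcp_rot': array([-3.14035475e+00, -2.01022167e-05,  2.67771371e-01]), 'contact_force': array([-0.64597843,  0.11078367, -0.71600578]), 'wrist_torque': array([ 0.04501602, -0.00394495,  0.00502728]), 'grasp_force': 0.0, 'opening': 1.0010428998813348}
```

View pics/scene0.png

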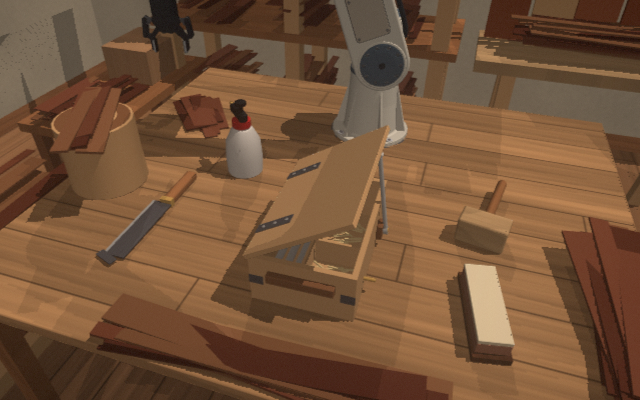

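View pics/top0.png

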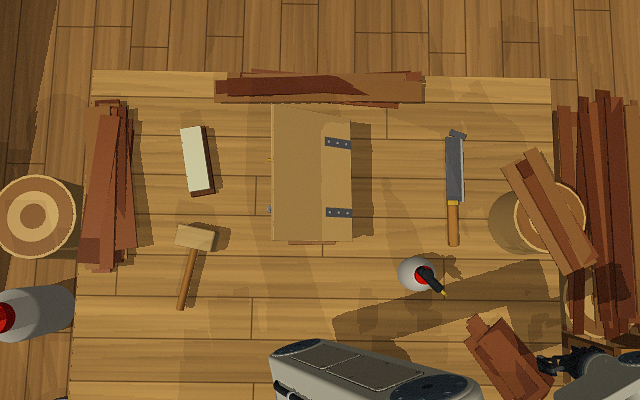

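Top: the lid's front edge runs (271,104)–(272,240) and its hinges are at (338,142) and (338,212). The prop ball shows near (269,209), and the sprayer at (415,273). The scene view shows the prop from (381,155) to (386,232). The chest's front faces world +y (mallet side), as expected.

```bash
cat > h.py <<'E'
from rig import r
import numpy as np, cv2
C={n:r.camera_info(n) for n in("scene","top")}
def cam(n):
    c=C[n];R=cv2.Rodrigues(np.array(c["rvec"]))[0];return np.array(c["K"]),R,np.array(c["tvec"]).ravel()
def plane(n,uv,z):
    K,R,t=cam(n);d=R.T@np.linalg.solve(K,[*uv,1]);o=-R.T@t;return o+d*(z-o[2])/d[2]
def tri(a,b):
    P=[np.c_[R,t] for K,R,t in(cam("scene"),cam("top"))]
    u=[np.linalg.solve(cam(n)[0],[*p,1])[:2] for n,p in(("scene",a),("top",b))]
    X=cv2.triangulatePoints(np.float64(P[0]),np.float64(P[1]),u[0].reshape(2,1),u[1].reshape(2,1)).ravel();return X[:3]/X[3]
def proj(n,X):
    K,R,t=cam(n);p=K@(R@np.asarray(X,float)+t);return p[:2]/p[2]
E
python3 - <<'E'
from h import *
a=plane("top",(271,104),263);b=plane("top",(272,240),263);print("front",a,b,np.linalg.norm(a-b))
c=plane("top",(351,123),132);d=plane("top",(351,240),132);print("back",c,d,np.linalg.norm(c-d))
print("far front corner tri",tri((386,127),(272,240)))
print("sprayer",plane("top",(415,273),150), plane("scene",(243,172),0))
print("mallet",[plane("top",p,50).round() for p in((176,240),(214,250),(180,310))])
# corner refine
for n,(x0,y0,x1,y1) in {"top":(255,90,365,260),"scene":(230,110,410,320)}.items():
    im=cv2.imread(f"pics/{n}0.png")[y0:y1,x0:x1];cv2.imwrite(f"pics/{n}c.png",cv2.resize(im,None,fx=3.4 if n=="top" else 2.8,fy=3.4 if n=="top" else 2.8,interpolation=cv2.INTER_CUBIC))
E
```

```text
front [796.49579229 133.9360334  263.        ] [439.50731811 121.58405241 263.        ] 357.20210263478685
back [789.32497426 -85.58291602 132.        ] [447.50993558 -88.1908206  132.        ] 341.8249871470859
far front corner tri [440.47481946 119.58625233 253.18945965]
sprayer [ 357.57551223 -266.06433373  150.        ] [ 376.09274881 -288.34339141    0.        ]
mallet [array([443., 433.,  50.]), array([415., 318.,  50.]), array([237., 411.,  50.])]
```

View pics/topc.png

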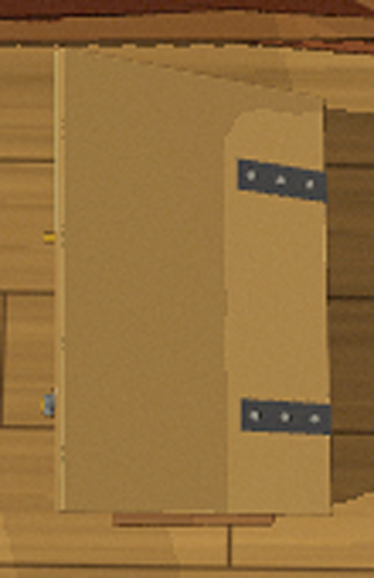

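View pics/scenec.png

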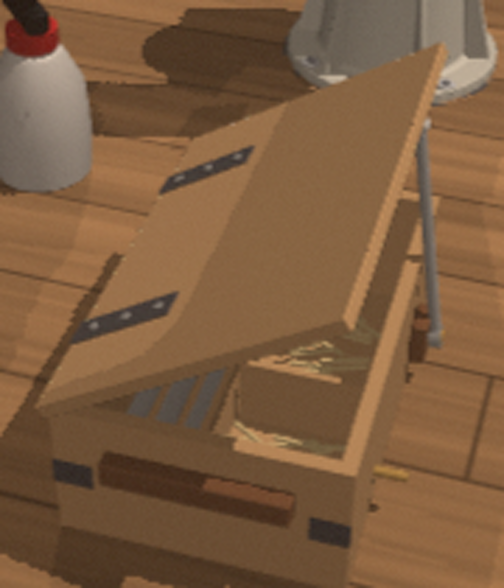

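Top crop: the lid's underside edge runs (271.5,103.8)–(271.8,240.3), with the back corners at (350.3,118.8) and (352,241.2). The brass pin is at (269,160), and the prop's pivot end is at (269,209). Scene crop: the glide ball is at about (381.5,154.5) and the pivot at about (385,232).

```bash
python3 - <<'E'
from h import *
def s(x,y):return (230+x/2.8,110+y/2.8)
A=plane("top",(271.5,103.8),253);B=plane("top",(271.8,240.3),253)
A2=plane("top",(273.8,104.7),263);B2=plane("top",(274.1,240.3),263)
D1=plane("top",(350.3,118.8),130);D2=plane("top",(352,241.2),130)
for n,a,b in(("low",A,B),("top",A2,B2),("back",D1,D2)):print(n,a.round(1),b.round(1),"len",np.linalg.norm(a-b).round(1),"ang",np.arctan2(*(a-b)[[1,0]]).round(4))
print("scene far corners tri", tri(s(440,43),(274.1,240.3)).round(1), tri(s(345,322),(273.8,104.7)).round(1))
print("pivot tri",tri(s(434,340),(269,209)).round(1))
print("chest bottom corners scene z0",plane("scene",s(62,525),0).round(1), "ball z240",plane("scene",s(425,124),240).round(1))
print("pin?",plane("top",(269,160),45).round(1),"pivot",plane("top",(269,209),45).round(1))
# cyl
E
```

```text
low [800.6 133.8 253. ] [439.1 123.2 253. ] len 361.6 ang 0.0295
top [794.7 126.5 263. ] [438.8 116.2 263. ] len 356.1 ang 0.0289
back [802.6 -83.6 130. ] [444.2 -91.2 130. ] len 358.4 ang 0.0213
scene far corners tri [438.9 117.7 256.2] [797.6 128.9 253.9]
pivot tri [543.  157.5  35.6]
chest bottom corners scene z0 [800.3 -73.    0. ] ball z240 [537.6 127.8 240. ]
pin? [694.1 161.4  45. ] pivot [541.9 157.2  45. ]
```

```bash
cat >> h.py <<'E'
from scipy.spatial.transform import Rotation as Ro
def pose():
    s=r.sense();return s,s["eef_pos"],Ro.from_euler("xyz",s["tcp_rot"])
def tilt(az,el,up=1):
    a,e=np.radians([az,el]);z=np.array([np.cos(e)*np.cos(a),np.cos(e)*np.sin(a),-np.sin(e)])
    y=up*np.array([np.sin(e)*np.cos(a),np.sin(e)*np.sin(a),np.cos(e)]);return Ro.from_matrix(np.c_[np.cross(y,z),y,z])
def down(yaw):return Ro.from_euler("xyz",[np.pi,0,np.radians(yaw)])
def go(p,R,base=None):
    s,p0,R0=pose()
    if base:p0,R0=base
    t=R0.inv().apply(np.array(p,float)-p0)/200;w=(R0.inv()*R).as_rotvec()/np.pi
    print("row",np.r_[t,w].round(3).tolist(),"dist",round(200*np.linalg.norm(t)),"deg",round(180*np.linalg.norm(w)));return np.array(p,float),R
E
python3 -m inch '[[[0,0,-0.95,0,0,0],[0,0,-0.95,0,0,0],[0,0,-0.95,0,0,0],[0,0,-0.95,0,0,0],[0,0,-0.95,0,0,0],[0,0,-0.95,0,0,0]]]' -1
python3 - <<'E'
from h import *
b=go((300,-480,425),down(30))
b=go((420,-300,425),down(60),b)
b=go((470,-100,425),down(80),b)
b=go((460,90,425),down(100),b)
b=go((430,270,425),down(120),b)
E
```

```text
clock: 0.6
eef_pos: [165.9, -604.4, 427.8]
tcp_rot: [3.132, 0.0, 0.268]
contact_force: [-0.5, -0.2, 0.3]
opening: 0.144
grasp_force: 0.0
row [0.811, -0.423, 0.01, 0.003, 0.0, -0.081] dist 183 deg 15
row [0.97, -0.479, -0.0, 0.0, 0.0, -0.167] dist 216 deg 30
row [0.991, -0.283, -0.0, 0.0, 0.0, -0.111] dist 206 deg 20
row [0.927, -0.214, -0.0, 0.0, 0.0, -0.111] dist 190 deg 20
row [0.912, 0.009, 0.0, 0.0, 0.0, -0.111] dist 182 deg 20
```

```bash
A() { grep -E "clock|eef|rot"; }
python3 -m inch '[[[0.81,-0.42,0.01,0,0,-0.08],[0.81,-0.42,0.01,0,0,-0.08],[0.81,-0.42,0.01,0,0,-0.08],[0.81,-0.42,0.01,0,0,-0.08],[0.81,-0.42,0.01,0,0,-0.08]]]' -1 |A
python3 -m inch '[[[0.97,-0.48,0,0,0,-0.167],[0.97,-0.48,0,0,0,-0.167],[0.97,-0.48,0,0,0,-0.167],[0.97,-0.48,0,0,0,-0.167],[0.97,-0.48,0,0,0,-0.167],[0.97,-0.48,0,0,0,-0.167]]]' |A
python3 -m inch '[[[0.99,-0.28,0,0,0,-0.11],[0.99,-0.28,0,0,0,-0.11],[0.99,-0.28,0,0,0,-0.11],[0.99,-0.28,0,0,0,-0.11],[0.99,-0.28,0,0,0,-0.11]]]' |A
python3 -m inch '[[[0.93,-0.21,0,0,0,-0.11],[0.93,-0.21,0,0,0,-0.11],[0.93,-0.21,0,0,0,-0.11],[0.93,-0.21,0,0,0,-0.11],[0.93,-0.21,0,0,0,-0.11]]]' |A
python3 -m inch '[[[0.91,0,0,0,0,-0.11],[0.91,0,0,0,0,-0.11],[0.91,0,0,0,0,-0.11],[0.91,0,0,0,0,-0.11],[0.91,0,0,0,0,-0.11]]]' |A
python3 - <<'E'
from h import *
s,p,R=pose();print(s["qpos"].round(3),s["opening"])
# rough kinematics sign: q1
for az in(-60,-75):
  for el in(50,30):
    for up in(1,-1):print(az,el,up);go((480,250,425),tilt(az,el,up))
E
```

```text
clock: 1.02
eef_pos: [302.0, -475.3, 418.2]
tcp_rot: [-3.14, -0.002, 0.521]
clock: 1.52
eef_pos: [422.4, -294.6, 418.3]
tcp_rot: [-3.14, -0.003, 1.049]
clock: 1.93
eef_pos: [471.1, -98.1, 418.4]
tcp_rot: [-3.141, -0.0, 1.389]
clock: 2.35
eef_pos: [462.7, 93.6, 418.4]
tcp_rot: [-3.14, -0.001, 1.736]
clock: 2.77
eef_pos: [432.6, 274.0, 418.1]
tcp_rot: [-3.14, -0.002, 2.083]
[0.561 0.044 1.613 0.002 1.486 0.048] -0.0021458942938463875
-60 50 1
row [-0.221, 0.148, -0.035, -0.175, -0.173, 0.474] dist 54 deg 96
-60 50 -1
row [-0.221, 0.148, -0.035, 0.173, -0.176, -0.481] dist 54 deg 97
-60 30 1
row [-0.221, 0.148, -0.035, -0.261, -0.258, 0.446] dist 54 deg 104
-60 30 -1
row [-0.221, 0.148, -0.035, 0.259, -0.262, -0.452] dist 54 deg 105
-75 50 1
row [-0.221, 0.148, -0.035, -0.157, -0.201, 0.553] dist 54 deg 110
-75 50 -1
row [-0.221, 0.148, -0.035, 0.188, -0.147, -0.402] dist 54 deg 84
-75 30 1
row [-0.221, 0.148, -0.035, -0.234, -0.3, 0.52] dist 54 deg 116
-75 30 -1
row [-0.221, 0.148, -0.035, 0.282, -0.219, -0.379] dist 54 deg 94
```

```bash
python3 -m inch '[[[0,0,0,0.28,-0.22,-0.38],[0,0,0,0.28,-0.22,-0.38],[0,0,0,0.28,-0.22,-0.38],[0,0,0,0.28,-0.22,-0.38],[0,0,0,0.28,-0.22,-0.38],[0,0,0,0.28,-0.22,-0.38],[0,0,0,0.28,-0.22,-0.38],[0,0,0,0.28,-0.22,-0.38]]]'
python3 - <<'E'
from h import *
s,p,R=pose();print(s["qpos"].round(3))
go((490,230,380),tilt(-75,30,-1))
E
```

```text
clock: 3.43
eef_pos: [434.3, 270.1, 418.4]
tcp_rot: [-2.488, 0.175, 2.903]
contact_force: [0.2, -0.1, -0.3]
opening: 0.005
grasp_force: 0.0
[ 0.833  0.316  1.437 -0.45   1.894 -0.473]
row [-0.28, 0.046, 0.273, 0.109, -0.084, -0.146] dist 79 deg 36
```

```bash
python3 -m inch '[[[-0.28,0.05,0.27,0.11,-0.08,-0.15],[-0.28,0.05,0.27,0.11,-0.08,-0.15],[-0.28,0.05,0.27,0.11,-0.08,-0.15],[-0.28,0.05,0.27,0.11,-0.08,-0.15],[-0.28,0.05,0.27,0.11,-0.08,-0.15],[-0.28,0.05,0.27,0.11,-0.08,-0.15],[-0.28,0.05,0.27,0.11,-0.08,-0.15]]]'
python3 - <<'E'
from h import *
s,p,R=pose();print(s["qpos"].round(3));print(R.as_matrix().round(2))
go((490,230,380),tilt(-75,30,-1))
E
```

```text
clock: 4.02
eef_pos: [489.2, 231.0, 379.4]
tcp_rot: [-2.098, -0.014, -2.886]
contact_force: [0.6, 0.5, -0.4]
opening: 0.004
grasp_force: 0.0
[ 0.891  0.435  1.563 -0.799  1.839 -0.872]
[[-0.97 -0.14  0.21]
 [-0.25  0.48 -0.84]
 [ 0.01 -0.86 -0.5 ]]
row [-0.002, -0.006, 0.003, 0.001, -0.004, 0.003] dist 1 deg 1
```

```bash
python3 - <<'E'
from h import *
R=tilt(-75,30,-1);z=R.as_matrix()[:,2]
T=np.array([498,108,215.5])
b=go(T-60*z,R);print(b[0]);go(T,R,b)
E
```

```text
row [0.105, 0.406, 0.636, 0.001, -0.004, 0.003] dist 152 deg 1
[484.55136792 158.19097822 245.5       ]
row [-0.0, 0.0, 0.3, 0.0, 0.0, 0.0] dist 60 deg 0
```

```bash
python3 -m inch '[[[0.05,0.2,0.32,0,-0.004,0.003],[0.105,0.406,0.636,0,-0.004,0.003],[0.105,0.406,0.636,0,-0.004,0.003],[0.105,0.406,0.636,0,-0.004,0.003],[0.105,0.406,0.636,0,-0.004,0.003],[0.105,0.406,0.636,0,-0.004,0.003],[0.105,0.406,0.636,0,-0.004,0.003]]]'
python3 - <<'E'
from h import *
s,p,R=pose();print(s["qpos"].round(3),p)
S=r.grab_frame("scene")[:,:,::-1];T=r.grab_frame("top")[:,:,::-1]
a=cv2.resize(S[70:270,310:450],None,fx=2.8,fy=2.8,interpolation=cv2.INTER_CUBIC)
b=cv2.resize(T[140:340,200:340],None,fx=2.8,fy=2.8,interpolation=cv2.INTER_CUBIC)
cv2.imwrite("pics/pre.png",np.hstack([a,b]))
print(proj("scene",p),proj("top",p))
E
```

```text
clock: 4.6
eef_pos: [486.4, 159.2, 248.5]
tcp_rot: [-2.1, 0.005, -2.881]
contact_force: [1.3, 1.2, 0.9]
opening: 0.004
grasp_force: 0.0
[ 0.824  0.501  1.793 -0.82   1.581 -0.682] [486.43219685 159.22946388 248.49881383]
[401.12331771 141.55878275] [258.52178872 221.82844078]
```

View pics/pre.png

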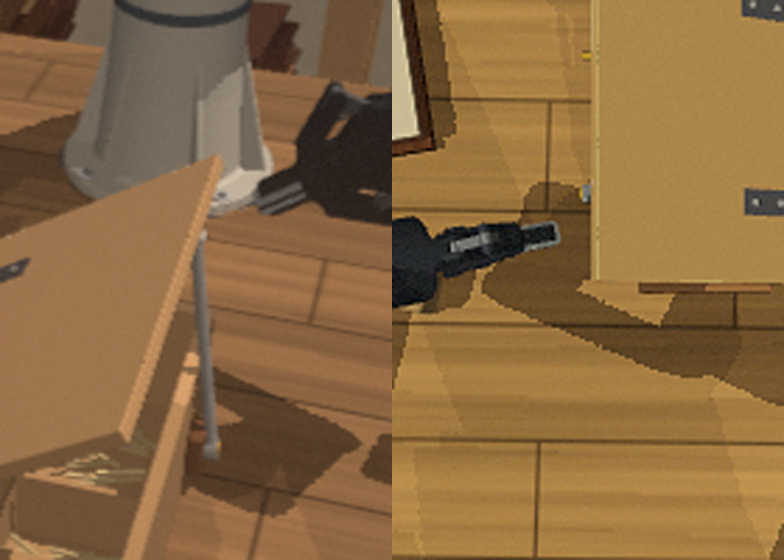

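Tip at scene (402,143) and top (259,223), in line with its projection. It is clear of the lid and on the robot's side of the prop, so I insert.

```bash
python3 -m inch '[[[0,0,0.1,0,0,0],[0,0,0.2,0,0,0],[0,0,0.3,0,0,0],[0,0,0.3,0,0,0],[0,0,0.3,0,0,0],[0,0,0.3,0,0,0]]]'
python3 - <<'E'
from h import *
s,p,R=pose();print(s["qpos"].round(3),p, s["contact_force"])
S=r.grab_frame("scene")[:,:,::-1]
cv2.imwrite("pics/in.png",cv2.resize(S[100:250,310:450],None,fx=4,fy=4,interpolation=cv2.INTER_CUBIC))
go((498,108,215.5),tilt(-75,30,-1))
E
```

```text
clock: 5.2
eef_pos: [499.4, 109.4, 217.7]
tcp_rot: [-2.099, 0.004, -2.88]
contact_force: [-0.4, -0.8, 0.3]
opening: 0.002
grasp_force: 0.0
[ 0.75   0.514  1.866 -0.874  1.484 -0.655] [499.39710523 109.40404657 217.70893242] [-0.43363803 -0.82434653  0.33206172]
row [0.009, 0.006, 0.01, 0.002, 0.001, -0.001] dist 3 deg 0
```

View pics/in.png

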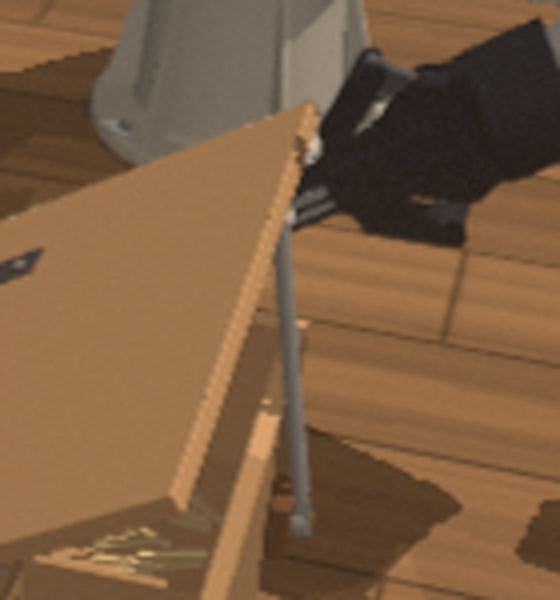

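Fingers sit beneath the lid edge, prop upright just beyond them (ball at crop (290,215)), no contact yet. Now the shove along chest +y.

```bash
python3 - <<'E'
from h import *
s,p,R=pose()
for d in(10,64,80):go(p+np.array([d,.027*d,-0]),R)
E
```

```text
row [-0.049, -0.006, 0.01, 0.0, 0.0, 0.0] dist 10 deg 0
row [-0.311, -0.037, 0.065, 0.0, 0.0, 0.0] dist 64 deg 0
row [-0.389, -0.046, 0.081, 0.0, 0.0, 0.0] dist 80 deg 0
```

```bash
python3 -m inch '[[[-0.05,-0.006,0.01,0,0,0],[-0.1,-0.012,0.021,0,0,0],[-0.15,-0.018,0.031,0,0,0],[-0.2,-0.024,0.042,0,0,0],[-0.25,-0.03,0.052,0,0,0],[-0.31,-0.037,0.065,0,0,0],[-0.31,-0.037,0.065,0,0,0]]]'
python3 - <<'E'
from h import *
s,p,R=pose();print(p,s["contact_force"])
S=r.grab_frame("scene")[:,:,::-1]
cv2.imwrite("pics/push.png",cv2.resize(S[100:250,310:450],None,fx=4,fy=4,interpolation=cv2.INTER_CUBIC))
E
```

```text
clock: 5.83
eef_pos: [564.9, 109.9, 216.6]
tcp_rot: [-2.098, 0.003, -2.88]
contact_force: [-0.1, 0.3, 1.3]
opening: 0.0
grasp_force: 0.0
[564.93873439 109.91852904 216.59700157] [-0.14242013  0.2772753   1.31232151]
```

View pics/push.png

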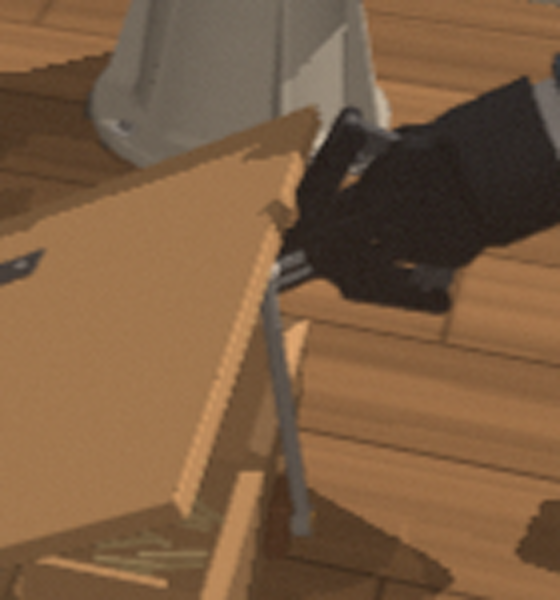

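The prop leans past upright, with the ball still under the lid at crop (272,270). I push on.

```bash
python3 -m inch '[[[-0.05,-0.006,0.01,0,0,0],[-0.1,-0.012,0.021,0,0,0],[-0.1,-0.012,0.021,0,0,0],[-0.1,-0.012,0.021,0,0,0],[-0.1,-0.012,0.021,0,0,0]]]'
python3 - <<'E'
from h import *
s,p,R=pose();print(p,s["contact_force"])
S=r.grab_frame("scene")[:,:,::-1]
cv2.imwrite("pics/push2.png",cv2.resize(S[100:250,310:450],None,fx=4,fy=4,interpolation=cv2.INTER_CUBIC))
E
```

```text
clock: 6.3
eef_pos: [583.2, 110.5, 216.4]
tcp_rot: [-2.098, 0.002, -2.879]
contact_force: [1.4, 0.5, -2.0]
opening: -0.003
grasp_force: 1.0
[583.19977166 110.51761679 216.39625963] [ 1.37054016  0.53437504 -2.04502065]
```

View pics/push2.png

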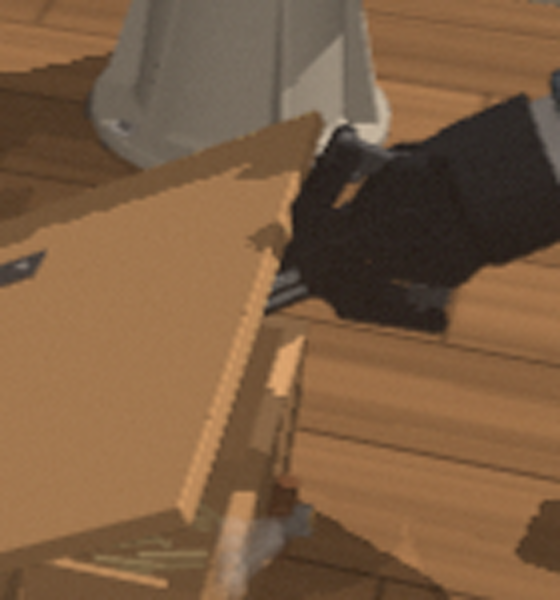

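The prop has dropped to its rest (crop (270,530) at its pivot end) and the lid lies on the fingers (−2 N). Now I lower along the lid's arc.

```bash
cat >> h.py <<'E'
def under(Ez,s,x=583,R=tilt(-75,30,-1)):
    M=R.as_matrix();z=M[:,2];n=-M[:,1]
    xE=x-s*z[0]
    E=np.array([xE,27.5-110+.027*(xE-621.5)+np.sqrt(max(250**2-(Ez-120)**2,0)),Ez]);T=E+s*z-14.5*n;T[0]=x;return T
E
python3 - <<'E'
from h import *
s,p,R=pose();R0=tilt(-75,30,-1);print(under(245.5,33),p)
b=(p,R)
for Ez,s in((237,30),(229,27),(213,22),(197,18),(181,18),(165,18),(149,18),(133,18),(125,18),(117,18)):
    print(Ez);b=go(under(Ez,s),R if 0 else b[1],b)
E
```

```text
[583.         111.87561701 216.44263165] [583.06007457 110.5338277  216.45813268]
237
row [-0.011, 0.051, -0.018, 0.0, 0.0, 0.0] dist 11 deg 0
229
row [-0.008, 0.044, -0.011, 0.0, 0.0, 0.0] dist 9 deg 0
213
row [-0.015, 0.086, -0.013, 0.0, 0.0, 0.0] dist 18 deg 0
197
row [-0.012, 0.083, -0.003, 0.0, 0.0, 0.0] dist 17 deg 0
181
row [-0.006, 0.08, 0.021, 0.0, 0.0, 0.0] dist 17 deg 0
165
row [-0.004, 0.078, 0.026, 0.0, 0.0, 0.0] dist 16 deg 0
149
row [-0.003, 0.075, 0.03, 0.0, 0.0, 0.0] dist 16 deg 0
133
row [-0.002, 0.072, 0.035, 0.0, 0.0, 0.0] dist 16 deg 0
125
row [-0.0, 0.035, 0.019, 0.0, 0.0, 0.0] dist 8 deg 0
117
row [0.0, 0.035, 0.02, 0.0, 0.0, 0.0] dist 8 deg 0
```

```bash
python3 -m inch '[[[-0.005,0.02,-0.008,0,0,0],[-0.011,0.045,-0.016,0,0,0],[-0.015,0.07,-0.024,0,0,0],[-0.019,0.095,-0.029,0,0,0],[-0.023,0.117,-0.033,0,0,0],[-0.027,0.138,-0.036,0,0,0],[-0.031,0.16,-0.039,0,0,0],[-0.034,0.18,-0.042,0,0,0]]]'
python3 -m inch '[[[-0.003,0.021,-0.001,0,0,0],[-0.006,0.042,-0.002,0,0,0],[-0.009,0.063,-0.002,0,0,0],[-0.012,0.083,-0.003,0,0,0],[-0.014,0.103,0.002,0,0,0],[-0.015,0.123,0.007,0,0,0],[-0.017,0.143,0.012,0,0,0],[-0.018,0.163,0.018,0,0,0]]]'
python3 - <<'E'
from h import *
s,p,R=pose();print(p,under(181,18),s["qpos"].round(2))
E
```

```text
clock: 7.02
eef_pos: [583.1, 137.0, 189.3]
tcp_rot: [-2.098, 0.001, -2.88]
contact_force: [0.1, 0.0, -2.3]
opening: -0.003
grasp_force: 1.0
clock: 7.68
eef_pos: [583.2, 150.6, 159.3]
tcp_rot: [-2.098, 0.002, -2.88]
contact_force: [-1.2, 1.1, -2.3]
opening: 0.004
grasp_force: 1.2
[583.19043748 150.61609552 159.33562355] [583.         150.74104278 159.44263165] [ 0.71  0.7   1.67 -0.9   1.47 -0.68]
```

Lid still carried (−2.3 N), tracking to plan.

```bash
python3 -m inch '[[[-0.001,0.019,0.006,0,0,0],[-0.002,0.039,0.013,0,0,0],[-0.003,0.058,0.019,0,0,0],[-0.004,0.078,0.026,0,0,0],[-0.005,0.097,0.033,0,0,0],[-0.006,0.116,0.041,0,0,0],[-0.007,0.135,0.048,0,0,0],[-0.007,0.153,0.056,0,0,0]]]'
python3 -m inch '[[[-0.001,0.018,0.008,0,0,0],[-0.001,0.036,0.017,0,0,0],[-0.002,0.052,0.025,0,0,0],[-0.002,0.066,0.032,0,0,0],[-0.002,0.078,0.038,0,0,0],[-0.002,0.086,0.042,0,0,0],[-0.002,0.09,0.045,0,0,0],[-0.002,0.09,0.045,0,0,0]]]'
python3 - <<'E'
from h import *
s,p,R=pose();print(p,under(120,18),s["contact_force"]);go(under(118,18),R);go(under(114,18),R);go(under(114,18)+[0,0,-6],R)
S=r.grab_frame("scene")[:,:,::-1]
cv2.imwrite("pics/low.png",cv2.resize(S[120:320,230:430],None,fx=3,fy=3,interpolation=cv2.INTER_CUBIC))
E
```

```text
clock: 8.35
eef_pos: [583.1, 156.4, 127.2]
tcp_rot: [-2.098, 0.001, -2.88]
contact_force: [-1.9, 3.2, -1.4]
opening: -0.0
grasp_force: 1.6
clock: 9.02
eef_pos: [583.2, 157.8, 107.4]
tcp_rot: [-2.098, 0.001, -2.88]
contact_force: [-2.1, 3.6, -1.9]
opening: 0.001
grasp_force: 2.1
[583.20962822 157.766995   107.37946135] [583.         158.29723485  98.44263165] [-2.08608579  3.59861828 -1.88027565]
row [0.0, 0.049, 0.025, 0.0, 0.0, 0.0] dist 11 deg 0
row [0.001, 0.066, 0.035, 0.0, 0.0, 0.0] dist 15 deg 0
row [0.001, 0.092, 0.051, 0.0, 0.0, 0.0] dist 21 deg 0
```

View pics/low.png

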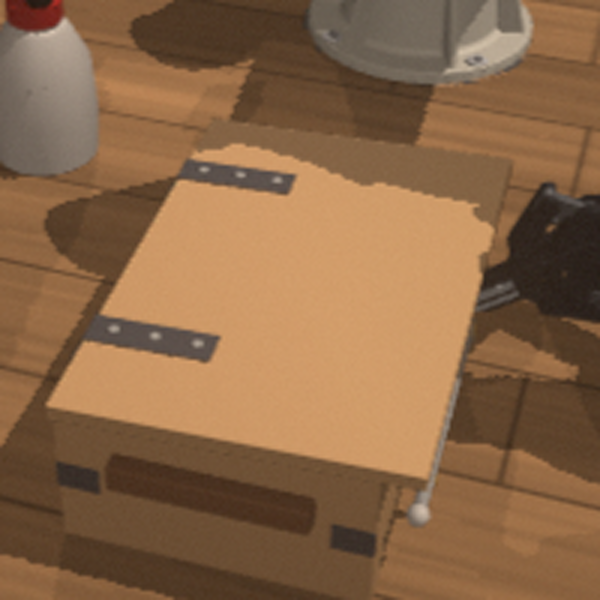

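Lid nearly shut, still held on the fingers (crop (490,290)). The prop lies stowed, with its ball at (418,513). I lower the last centimetre slowly.

```bash
python3 -m inch '[[[0,0.006,0.003,0,0,0],[0,0.012,0.006,0,0,0],[0,0.019,0.01,0,0,0],[0,0.026,0.013,0,0,0],[0,0.032,0.016,0,0,0],[0,0.038,0.019,0,0,0],[0,0.044,0.022,0,0,0],[0,0.049,0.025,0,0,0]]]'
python3 -m inch '[[[0,0.004,0.002,0,0,0],[0,0.008,0.004,0,0,0],[0,0.012,0.006,0,0,0],[0,0.017,0.008,0,0,0],[0,0.021,0.01,0,0,0],[0,0.021,0.01,0,0,0]]]'
python3 - <<'E'
from h import *
s,p,R=pose();print(p,s["contact_force"])
S=r.grab_frame("scene")[:,:,::-1]
cv2.imwrite("pics/shut.png",cv2.resize(S[120:320,230:430],None,fx=3,fy=3,interpolation=cv2.INTER_CUBIC))
# predicted near-corner top edges: shut
for y in(-180,180):print(proj("scene",[621.5-140*.027+y,27.5+140+.027*y,132]))
go(p+[0,0,-5],R);go(p+[-10,55,0],R);go(p+[-30,100,25],R)
E
```

```text
clock: 9.73
eef_pos: [583.2, 157.9, 96.8]
tcp_rot: [-2.097, 0.002, -2.88]
contact_force: [0.5, -0.1, 1.3]
opening: 0.003
grasp_force: 0.0
clock: 10.23
eef_pos: [582.9, 158.6, 91.8]
tcp_rot: [-2.098, 0.001, -2.88]
contact_force: [-0.3, 0.2, 1.5]
opening: 0.0
grasp_force: 0.0
[582.9438949  158.58675672  91.82188358] [-0.25742076  0.21382654  1.45384976]
[400.09360256 174.11263493]
[371.51520926 280.79382886]
row [0.0, 0.022, 0.013, -0.0, 0.0, -0.0] dist 5 deg 0
row [-0.023, 0.141, -0.24, -0.0, 0.0, -0.0] dist 56 deg 0
row [0.015, 0.155, -0.513, -0.0, 0.0, -0.0] dist 107 deg 0
```

Force gone: the lid is on the rim, with the fingers about 7 mm below it. Now I draw out.

```bash
python3 -m inch '[[[-0.008,0.047,-0.08,0,0,0],[-0.016,0.094,-0.16,0,0,0],[-0.023,0.141,-0.24,0,0,0],[0,0.15,-0.38,0,0,0],[0.015,0.155,-0.51,0,0,0],[0.015,0.155,-0.51,0,0,0],[0.015,0.155,-0.51,0,0,0],[0.015,0.155,-0.51,0,0,0]]]'
python3 - <<'E'
from h import *
s,p,R=pose();print(p,s["contact_force"],abs(s["qvel"]).max())
S=r.grab_frame("scene")[:,:,::-1];T=r.grab_frame("top")[:,:,::-1]
a=S[130:330,230:430];b=T[90:290,170:370]
cv2.imwrite("pics/end.png",cv2.resize(np.hstack([a,b]),None,fx=2,fy=2,interpolation=cv2.INTER_CUBIC))
E
```

```text
clock: 10.95
eef_pos: [553.0, 258.1, 116.3]
tcp_rot: [-2.098, 0.001, -2.879]
contact_force: [0.7, 0.4, -0.1]
opening: 0.001
grasp_force: 0.0
[553.03672874 258.09001915 116.25923255] [ 0.71923047  0.35428421 -0.1138696 ] 0.019046659269007886
```

View pics/end.png

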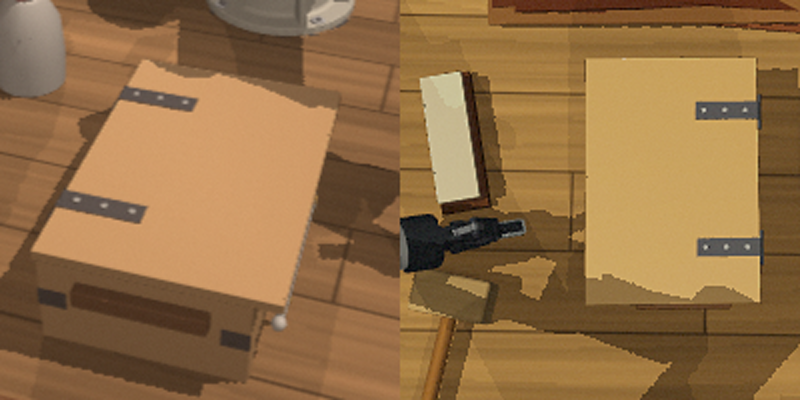

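The lid is fully shut: its near front corner is at scene (371,282), against (371.5,280.8) predicted. The prop is stowed, the bystanders are where they were, and the gripper is free.

```bash
python3 -c "
from rig import r
print(r.sign_off())"
```

```text
the job is handed in; nothing more can be done
None
```

The nail chest is shut and the job is handed in at about 11 s: the prop was knocked on to its rest, the lid was caught on the fingers after a drop of about 8 mm and lowered softly on to the rim, and the fingers were drawn out with the things in view on the bench undisturbed.

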